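Put the laundry things back in their caddy

ROBOT

A 6-joint arm with a two-finger parallel gripper is mounted at the origin on the work surface. World frame = base frame: x ahead of the robot, y to its left, z up, the work surface at z = 0. Lengths are in m, angles in rad, forces in N, time in s.
With the tool pointing down it reaches from about 0.275 to 0.75 m from the base axis. Payload 10.2 kg.
Tool frame: the origin (TCP) lies at the centre of the arm's flange, where the gripper is bolted on; the fingertips stand 173 mm ahead of it and the grasp point (between the pads) lies 155 mm ahead of it; z points along the fingers, y is the line along which they close (so a half turn about z gives the same grasp; the last joint's range is limited). The gripper opens to 85 mm and grips with 20 to 120 N. Pads are 22 mm wide; open, the fingers measure 114 mm over their backs; the gripper's body (76 mm by 85 mm) begins 54 mm behind the grasp point. The pads swing forward as they close: fully open they stand 13 mm farther back than shut.
Start: joints at [-1.539, 0.313, 1.498, -0, 1.331, -0.223], TCP at [0.132, -0.508, 0.405] pointing down, gripper open.
Joint ranges: [-2.94, 2.94], [-0.97, 2.17], [0.19, 2.56], [-1.23, 4.37], [0.02, 3.11], [-2.88, 2.88]. Speed limits (rad/s): [2.39, 2.39, 3.01, 3.14, 3.14, 3.14].

INTERFACE

Orientations are given as a rotation vector (axis times angle).
In Python, from workcell import r gives the robot as it stands.
- The arm moves only by the tool arm_command, never from a script. Its argument "moves" is a list of rows, each an object of numbers: "dx", "dy", "dz": the shift along the tool's x, y, z scaled (see below); "wx", "wy", "wz": the turn, a rotation vector about the tool's x, y, z scaled (see below). In form: [{"dx": .., "dy": .., "dz": .., "wx": .., "wy": .., "wz": ..}, ...]. A call has 1 to 12 rows; each row shifts and turns the commanded pose from where the row before left it, along the tool's axes as they then stand; what a row does not reach is not made up. The controller multiplies each number of a shift by 0.05 m and each number of a turn by 0.08 rad. A row lasts 1/8 s, in which the tool goes at most 62.5 mm and 10.7 degrees, less where a joint would pass 70% of its speed; a pose out of reach is approached as far as the arm can. A call with a number of a shift or a turn outside -1 to 1 is refused whole. A call with a gripper value outside its range is refused whole. "hand" is the opening, from 0 (shut) to 1 (fully open), set as the call begins (left out, the last holds). The fingers move at their own pace and stop on an object; "grip_force" is the grip in N (left out, the last holds). Time passes only in rows, so rows that do not move let the fingers close. It gives the time, the measured TCP pose, the force, the opening and the grip force at its end, in the units of the state.
- r.read_state(): the state, without advancing time (a new reading comes with each control period).
- r.get_image(name): name is "scene" or "top" or "wrist"; returns the picture (384x512x3 uint8, blue, green, red); there is no depth.
- r.camera_model(name): a dict with "fx", "fy", "cx", "cy" (pixels), "k1" (the pictures are not rectified: a ray, as slopes to the right and down, at radius r is drawn at 1 + k1 r^2 times it, then the intrinsics apply), "R" (3x3) and "t" (3): a world point X has camera coordinates R X + t. Camera axes: x right, y down, z forward; pixel columns grow to the right and rows downward; lengths in m; the calibration is good to about 2 mm. A picture is of the moment at which its call begins: read the wrist's pose just before it. camera_model takes no time and is no camera call; for the wrist camera it gives the pose at the moment of the call.
- r.job_done(): hands the job in; it is judged then, once.
Trained networks look in the newest picture that a camera, given by its name, has taken for a name from the list of things; names that differ only in an ending like _2 or _b are one class to them, and where a whole thing is asked for, a point or a joint stands for the part that bears it (a point fixed in the world has none). Each returns a list of dicts, best first, with "conf" (0 to 1); they miss things now and then, are a little off and sometimes report something else, mostly with a low value. They report only what shows in the picture. A call takes as long as a camera call. They do not tell look-alikes from the thing itself.
- r.regions_of(camera, query): "pixels" (384x512 bool, what is visible of it) and "at" ([column, row] in pixels, amid what is visible of it).
The state is a dict: "time": time; "joint_positions": joint angles; "qvel": joint speeds; "joint_efforts": joint torques, N m; "ee_pos": TCP position; "eef_rot": TCP orientation; "wrist_force": force on the tool from outside, world axes, zero at the start; "wrist_torque": the same for the moment, N m; "finger_gap": finger opening in m; "finger_force": force on a finger pad.
Only numpy, scipy, OpenCV 4.12 (cv2) and the standard library are available. Lean on these libraries where they do the work, as an engineer would, in place of code of your own. Each camera call takes 0.05 s, during which the arm holds its last target. There are 200 camera calls.

TASK

Tidy the laundry things into the grey caddy: the blue-capped bottle in the blue bay, the green-capped bottle in the green bay, the yellow-lidded tub in the yellow bay and the small white brush, bristles down, in the white bay, each set down gently and standing upright on the floor of its bay. The red-capped bottle and the black brush are not for the laundry: leave them where they stand.

Things in the scene. Friction and masses are not known exactly. Their poses are not given: they have to be found in the camera images.
- bottle_blue: Round white plastic bottle with a blue screw cap and a blue band round its body, standing upright: body 44 mm diameter up to 84 mm above its underside, then tapering to the cap, 31 mm diameter, from 92 to 112 mm (its top); about 0.2 kg. Origin at the centre of its underside, z up its axis.
- bottle_green: Round white plastic bottle with a green screw cap and a green band round its body, standing upright: body 44 mm diameter up to 84 mm above its underside, then tapering to the cap, 31 mm diameter, from 92 to 112 mm (its top); about 0.2 kg. Origin at the centre of its underside, z up its axis.
- tub_yellow: Round white stain-remover tub with a yellow lid, standing upright: straight sides, 50 mm diameter, 75 mm tall, lid from 58 to 75 mm; about 0.18 kg. Origin at the centre of its underside, z up its axis.
- brush_white: Small hand brush with a white back and grip and blue bristles, bristles down: 54 mm long (own x), 36 mm wide (own y), 56 mm tall; its upper part, from 30 to 56 mm above the underside, is a 22 mm wide grip bar running the full length along x; about 0.1 kg. Origin at the centre of its underside, z up.
- bay_blue: Blue square open bay fixed in the grey caddy: 80 mm square outside, 72 inside, inner floor 4 mm and rim 34 mm above its origin. Origin at its underside's centre, x and y along its walls, z up. The four bays stand two by two at 100 mm pitch, turned alike, in a grey tray 214 mm square, 18 mm high at its edge, whose floor is 6 mm above the counter; which colour is where varies.
- bay_green: Green square open bay fixed in the grey caddy: 80 mm square outside, 72 inside, inner floor 4 mm and rim 34 mm above its origin. Origin at its underside's centre, x and y along its walls, z up. The four bays stand two by two at 100 mm pitch, turned alike, in a grey tray 214 mm square, 18 mm high at its edge, whose floor is 6 mm above the counter; which colour is where varies.
- bay_yellow: Yellow square open bay fixed in the grey caddy: 80 mm square outside, 72 inside, inner floor 4 mm and rim 34 mm above its origin. Origin at its underside's centre, x and y along its walls, z up. The four bays stand two by two at 100 mm pitch, turned alike, in a grey tray 214 mm square, 18 mm high at its edge, whose floor is 6 mm above the counter; which colour is where varies.
- bay_white: White square open bay fixed in the grey caddy: 80 mm square outside, 72 inside, inner floor 4 mm and rim 34 mm above its origin. Origin at its underside's centre, x and y along its walls, z up. The four bays stand two by two at 100 mm pitch, turned alike, in a grey tray 214 mm square, 18 mm high at its edge, whose floor is 6 mm above the counter; which colour is where varies.
- bottle_red: Round white plastic bottle with a red screw cap and a red band round its body (a look-alike that stays where it is), standing upright: body 44 mm diameter up to 84 mm above its underside, then tapering to the cap, 31 mm diameter, from 92 to 112 mm (its top); about 0.2 kg. Origin at the centre of its underside, z up its axis.
- brush_black: Small hand brush with a black back and grip and brown bristles (a look-alike that stays where it is), bristles down: 54 mm long (own x), 36 mm wide (own y), 56 mm tall; its upper part, from 30 to 56 mm above the underside, is a 22 mm wide grip bar running the full length along x; about 0.1 kg. Origin at the centre of its underside, z up.
Not all that is in view belongs to the job. Leave any orange or purple look-alike of the tub_yellow alone.

How it is judged:
At the end, for the whole second after the job is handed in: Each laundry thing released, at rest and upright (0.12 rad) on the floor of its own colour's bay: underside under 5 mm above that floor, centre within 22 mm of the bay's along each axis. Red-capped bottle and black brush upright, within 25 mm of their starts (x of bottle_blue in the frame of bay_blue between -0.022 and 0.022 m and y of bottle_blue in the frame of bay_blue between -0.022 and 0.022 m and z of bottle_blue in the frame of bay_blue below 0.009 m and angle between each of bottle_blue, bottle_green, tub_yellow, brush_white, bottle_red, brush_black's own z axis and vertical below 0.12 rad and linear speed of each of bottle_blue, bottle_green, tub_yellow, brush_white below 0.02 m/s and x of bottle_green in the frame of bay_green between -0.022 and 0.022 m and y of bottle_green in the frame of bay_green between -0.022 and 0.022 m and z of bottle_green in the frame of bay_green below 0.009 m and x of tub_yellow in the frame of bay_yellow between -0.022 and 0.022 m and y of tub_yellow in the frame of bay_yellow between -0.022 and 0.022 m and z of tub_yellow in the frame of bay_yellow below 0.009 m and x of brush_white in the frame of bay_white between -0.022 and 0.022 m and y of brush_white in the frame of bay_white between -0.022 and 0.022 m and z of brush_white in the frame of bay_white below 0.009 m and distance of each of bottle_red, brush_black from where it was at the start of the episode below 0.025 m); the robot touches nothing.
It fails at once if a laundry thing is dropped or thrown into its bay (faster than 0.7 m/s there) instead of being set down ((horizontal distance between bottle_blue and bay_blue below 0.05 m and z of bottle_blue in the frame of bay_blue below 0.06 m and linear speed of bottle_blue above 0.7 m/s) or (horizontal distance between bottle_green and bay_green below 0.05 m and z of bottle_green in the frame of bay_green below 0.06 m and linear speed of bottle_green above 0.7 m/s) or (horizontal distance between tub_yellow and bay_yellow below 0.05 m and z of tub_yellow in the frame of bay_yellow below 0.06 m and linear speed of tub_yellow above 0.7 m/s) or (horizontal distance between brush_white and bay_white below 0.05 m and z of brush_white in the frame of bay_white below 0.06 m and linear speed of brush_white above 0.7 m/s)).
It fails at once if the bottle red is moved more than 25 mm from where it stood (distance of bottle_red from where it was at the start of the episode above 0.025 m).
It fails at once if the brush black is moved more than 25 mm from where it stood (distance of brush_black from where it was at the start of the episode above 0.025 m).
It also fails if it takes over 106 s, if anything falls off the work surface, if the arm or the gripper's body presses on something with over 40 N, if the wrist force passes 120 N, or if a joint passes its speed limit or range.

## Working session

There is one attempt and no reset: what is moved stays moved. The work goes in short steps, Python scripts to look and compute and a tool call to move; the robot and the scene stay as the last step left them, time stands still between calls to the robot, and variables do not carry over. Pictures are saved under pics/ and viewed, at most 14 in all, crops included, and the job is handed in when it is done.

Besides the shell and the picture viewer there is one more tool, called after "Call:" as name(argument=value, ...), one argument or row to a line, values as JSON. arm_command: Moves the arm, as the interface text tells. Its arguments: {"type":"object","properties":{"moves":{"type":"array","items":{"type":"object","properties":{"dx":{"type":"number"},"dy":{"type":"number"},"dz":{"type":"number"},"wx":{"type":"number"},"wy":{"type":"number"},"wz":{"type":"number"}}}},"hand":{"type":"number"},"grip_force":{"type":"number"}},"required":["moves"]}

```bash
mkdir -p pics; ls; python3 - <<'E'
from workcell import r
import cv2,numpy as np
s=r.read_state(); print(s['time'],s['ee_pos'],s['eef_rot'])
a=r.get_image('top');b=r.get_image('scene')
cv2.imwrite('pics/top.png',a);cv2.imwrite('pics/scene.png',b)
for n in ['top','scene']:
    c=r.camera_model(n);print(n,c)
    for q in ['bottle_blue','bottle_green','bottle_red','tub_yellow','brush_white','brush_black','bay_blue','bay_green','bay_yellow','bay_white']:
        print(q,[(np.round(d['at']).astype(int).tolist(),round(d['conf'],2),int(d['pixels'].sum())) for d in r.regions_of(n,q)])
E
```

```text
pics
0.0 [ 0.13230477 -0.50800406  0.40412851] [-3.11481278e+00 -3.98954360e-01 -1.83927494e-04]
top {'fx': 414.5539899321754, 'fy': 414.5539899321754, 'cx': 254.35247223138794, 'cy': 192.03373737354295, 'k1': 0.0226182831858114, 'R': array([[ 0.0110295 , -0.99992046,  0.00611719],
       [-0.99634225, -0.01150804, -0.08467397],
       [ 0.08473763, -0.0051609 , -0.99638993]]), 't': array([-0.02477988,  0.51599487,  1.17986462])}
bottle_blue [([149, 167], 0.71, 333), ([388, 195], 0.56, 334)]
bottle_green [([150, 165], 0.71, 326), ([143, 215], 0.35, 259)]
bottle_red [([353, 172], 0.54, 351)]
tub_yellow [([323, 238], 0.84, 310), ([348, 258], 0.79, 360), ([396, 253], 0.64, 405), ([360, 226], 0.55, 305)]
brush_white [([142, 214], 0.82, 247)]
brush_black [([105, 189], 0.81, 318)]
bay_blue [([272, 167], 0.7, 804)]
bay_green []
bay_yellow [([236, 202], 0.66, 806)]
bay_white [([235, 170], 0.65, 783)]
scene {'fx': 385.5643058386849, 'fy': 385.5643058386849, 'cx': 257.6873093958561, 'cy': 197.45543291143758, 'k1': -0.0719620866012612, 'R': array([[ 0.6416757 ,  0.76677774,  0.0174412 ],
       [ 0.50761711, -0.40753117, -0.75910686],
       [-0.5749584 ,  0.49595388, -0.65073235]]), 't': array([-0.32553691, -0.21904134,  1.42097942])}
bottle_blue [([125, 265], 0.77, 688)]
bottle_green [([344, 175], 0.78, 464)]
bottle_red [([180, 263], 0.79, 659), ([258, 233], 0.68, 976)]
tub_yellow [([173, 213], 0.69, 532), ([136, 206], 0.66, 405), ([97, 236], 0.63, 609), ([143, 236], 0.56, 576), ([182, 263], 0.22, 691)]
brush_white [([317, 156], 0.65, 294)]
brush_black [([346, 173], 0.54, 487), ([354, 152], 0.53, 98)]
bay_blue [([257, 231], 0.94, 955)]
bay_green [([232, 209], 0.87, 855)]
bay_yellow [([264, 195], 0.68, 713)]
bay_white [([284, 212], 0.66, 892)]
```

```bash
python3 - <<'E'
import cv2
a=cv2.imread('pics/top.png');cv2.imwrite('pics/topc.png',cv2.resize(a[130:310,60:460],None,fx=2,fy=2,interpolation=cv2.INTER_CUBIC))
E
```

```text
(no output)
```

View pics/scene.png

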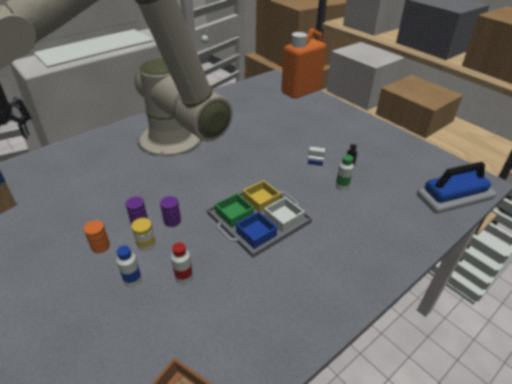

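View pics/topc.png

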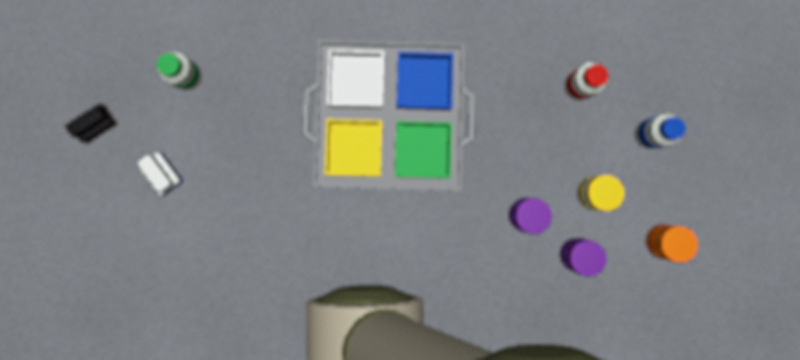

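The scene picture shows the caddy at (258,213). The things I want are:
- blue bottle (128,265)
- green bottle (345,172)
- yellow tub (144,233)
- white brush (316,156)

The look-alikes are red bottle (180,262), black brush (352,153), orange tub (97,236) and purple tubs (137,208) and (171,211). In the top crop, the caps and lids separate clearly by colour: green (168,65), blue (672,128), yellow (606,193), white brush (158,173).

```bash
cat > h.py <<'E'
from workcell import r
import cv2,numpy as np
from scipy.spatial.transform import Rotation as Ro
def ray(c,p,z):
    "pixel(s) -> world xy at height z"
    K=np.array([[c['fx'],0,c['cx']],[0,c['fy'],c['cy']],[0,0,1.]])
    u=cv2.undistortPoints(np.array(p,float).reshape(-1,1,2),K,np.array([c['k1'],0,0,0.])).reshape(-1,2)
    d=np.c_[u,np.ones(len(u))]@c['R']; o=-c['R'].T@c['t']
    return o+d*((z-o[2])/d[:,2])[:,None]
def seg(im,lo,hi,box):
    h=cv2.cvtColor(im,cv2.COLOR_BGR2HSV); m=cv2.inRange(h,np.array(lo),np.array(hi))
    k=np.zeros_like(m); x0,y0,x1,y1=box; k[y0:y1,x0:x1]=m[y0:y1,x0:x1]
    n,l,s,c=cv2.connectedComponentsWithStats(k); i=1+np.argmax(s[1:,4]); return c[i],s[i,4],l==i
def go(x,y,gz,yaw=None):
    "units (rows of full step) to bring the grasp point to x,y,gz with finger line (tool y) at world angle yaw"
    s=r.read_state(); R=Ro.from_rotvec(s['eef_rot']).as_matrix(); p=s['ee_pos']
    d=R.T@(np.array([x,y,gz+.155])-p); yn=np.arctan2(R[1,1],R[0,1])
    w=0 if yaw is None else -((yaw-yn+np.pi/2)%np.pi-np.pi/2)
    print('t',round(s['time'],2),'grasp pt',np.round(p-[0,0,.155],4),'tilt',np.round(R[:,2],3),'finger yaw',round(yn,3),'gap',round(s['finger_gap'],4),'j6',round(s['joint_positions'][5],2))
    print(' d units',np.round(d/.05,2),'wz units',round(w/.08,2))
E
python3 - <<'E'
from h import *
im=cv2.imread('pics/top.png');c=r.camera_model('top')
S={'green':((40,90,50),(85,255,255)),'blue':((105,120,60),(125,255,255)),'yellow':((20,120,90),(35,255,255)),'red':((0,120,60),(8,255,255)),
'white':((0,0,165),(180,60,255)),'purple':((130,80,40),(160,255,255)),'orange':((5,150,80),(16,255,255))}
def P(n,col,z,box):
    q,a,m=seg(im,*S[col],box); w=ray(c,[q],z)[0]; print(n,np.round(q,1),a,np.round(w[:2],4)); return m
P('b blue',"blue",.105,(375,180,410,210));P('b green','green',.105,(130,145,155,176));P('red','red',.105,(343,155,370,178))
P('tub','yellow',.07,(340,210,380,240));P('purp1','purple',.06,(310,225,340,250));P('purp2','purple',.06,(335,245,365,270));P('orange','orange',.06,(380,235,412,265))
for n,b in dict(white=(220,150,256,187),blue=(255,150,290,187),yellow=(220,185,256,222),green=(255,185,290,222)).items():
    m=P('bay '+n,n,.03,b); rc=cv2.minAreaRect(np.argwhere(m)[:,::-1].astype(np.float32));print(rc)
m=P('brush','white',.05,(125,200,155,232)); rc=cv2.minAreaRect(np.argwhere(m)[:,::-1].astype(np.float32));w=ray(c,cv2.boxPoints(rc),.05);print(rc,np.round(w,4).tolist())
cv2.imwrite('pics/br.png',cv2.resize(im[150:240,95:165],None,fx=7,fy=6,interpolation=cv2.INTER_CUBIC))
cs=r.camera_model('scene');print('scene check b,g,tub',np.round(ray(cs,[(124,252),(348,159),(143,226)],.1),3))
go(.5,0,.2,0)
E
```

```text
b blue [396.4 193.7] 98 [ 0.5091 -0.4014]
b green [143.8 161.9] 103 [0.5876 0.2816]
red [357.8 167.4] 96 [ 0.5796 -0.2983]
tub [362.2 226. ] 269 [ 0.4214 -0.3177]
purp1 [325.2 237.4] 302 [ 0.3887 -0.2173]
purp2 [351.7 258.1] 326 [ 0.3325 -0.2903]
orange [396. 251.] 353 [ 0.3534 -0.4131]
bay white [237.2 168.5] 850 [0.5834 0.0315]
((237.0, 168.0), (28.0, 30.0), 90.0)
bay blue [271.9 169.8] 744 [ 0.5807 -0.0691]
((272.0, 170.0), (28.0, 26.0), 90.0)
bay yellow [236.3 203.4] 773 [0.4822 0.0327]
((236.0, 203.5), (27.0, 28.0), 90.0)
bay green [271.3 204.4] 771 [ 0.4805 -0.068 ]
((271.0, 204.5), (27.0, 28.0), 90.0)
brush [137.9 215.5] 213 [0.444  0.3073]
((138.15382385253906, 215.23074340820312), (19.414506912231445, 12.758106231689453), 56.3099365234375) [[0.4571, 0.337, 0.05], [0.4774, 0.3081, 0.05], [0.4323, 0.2764, 0.05], [0.4122, 0.3054, 0.05]]
scene check b,g,tub [[ 0.506 -0.398  0.1  ]
 [ 0.584  0.29   0.1  ]
 [ 0.457 -0.325  0.1  ]]
t 1.1 grasp pt [ 0.1323 -0.5081  0.2497] tilt [-0. -0. -1.] finger yaw -1.316 gap 0.0853 j6 -0.22
 d units [ 9.68 -7.98  0.99] wz units -16.45
```

View pics/br.png

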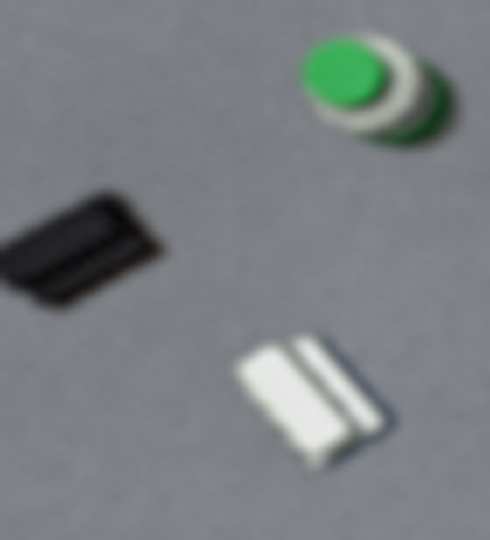

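The crop shows the white brush's grip bar as a parallelogram with its centre near (137,217) in full pixels, and its length runs at about 0.63 rad in world axes. The green cap and the black brush are clearly separate from it. I'll start with the blue bottle.

Call:
arm_command(
  moves=[
    {"dx": 0.78, "dy": -0.02},
    {"dx": 0.78, "dy": -0.02},
    {"dx": 0.78, "dy": -0.02},
    {"dx": 0.78, "dy": -0.02},
    {"dx": 0.78, "dy": -0.02},
    {"dx": 0.78, "dy": -0.02},
    {"dx": 0.78, "dy": -0.02},
    {"dx": 0.78, "dy": -0.02},
    {"dx": 0.78, "dy": -0.01},
    {"dx": 0.78},
    {},
    {},
  ],
  hand=1,
  grip_force=40,
)

```text
invalid input at $.moves[0]: expected keys dx, dy, dz, wx, wy, wz
```

```bash
python3 - <<'E'
from h import *
go(.509,-.4014,.066)
c=r.camera_model('wrist');im=r.get_image('wrist');cv2.imwrite('pics/w1.png',im)
print('cam',-c['R'].T@c['t'])
for (h0,z,n) in [(((105,120,50),(125,255,255)),.112,'blue'),(((20,120,90),(35,255,255)),.075,'tub'),(((0,120,60),(6,255,255)),.1,'red')]:
    q,a,m=seg(im,*h0,(0,0,512,384)); print(n,q,a,ray(c,[q],z)[0])
E
```

```text
t 1.1 grasp pt [ 0.1323 -0.5081  0.2497] tilt [-0. -0. -1.] finger yaw -1.316 gap 0.0853 j6 -0.22
 d units [ 7.83 -0.17  3.67] wz units 0.0
cam [ 0.21105763 -0.48634785  0.37391189]
blue [300.30865562 281.3160221 ] 2715 [ 0.02680112 -0.58711156  0.112     ]Traceback (most recent call last):
  File "<stdin>", line 6, in <module>
  File "h.py", line 13, in seg
    n,l,s,c=cv2.connectedComponentsWithStats(k); i=1+np.argmax(s[1:,4]); return c[i],s[i,4],l==i
                                                     ~~~~~~~~~^^^^^^^^^
    return _wrapfunc(a, 'argmax', axis=axis, out=out, **kwds)
    return bound(*args, **kwds)
ValueError: attempt to get argmax of an empty sequence
```

View pics/w1.png

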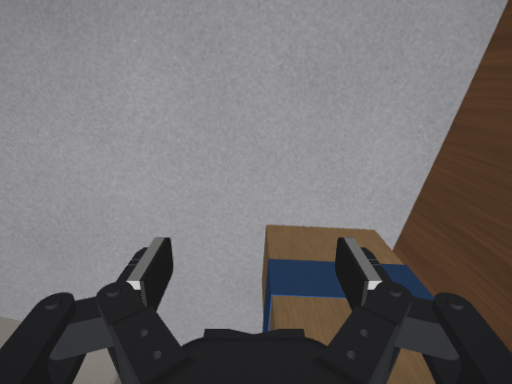

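The move was refused because every row needs all six keys. This wrist picture was taken at the start pose and shows only the fingers and a brown box, so I'll send the move again.

Call:
arm_command(
  moves=[
    {"dx": 0.78, "dy": -0.02, "dz": 0, "wx": 0, "wy": 0, "wz": 0},
    {"dx": 0.78, "dy": -0.02, "dz": 0, "wx": 0, "wy": 0, "wz": 0},
    {"dx": 0.78, "dy": -0.02, "dz": 0, "wx": 0, "wy": 0, "wz": 0},
    {"dx": 0.78, "dy": -0.02, "dz": 0, "wx": 0, "wy": 0, "wz": 0},
    {"dx": 0.78, "dy": -0.02, "dz": 0, "wx": 0, "wy": 0, "wz": 0},
    {"dx": 0.78, "dy": -0.02, "dz": 0, "wx": 0, "wy": 0, "wz": 0},
    {"dx": 0.78, "dy": -0.02, "dz": 0, "wx": 0, "wy": 0, "wz": 0},
    {"dx": 0.78, "dy": -0.02, "dz": 0, "wx": 0, "wy": 0, "wz": 0},
    {"dx": 0.78, "dy": -0.01, "dz": 0, "wx": 0, "wy": 0, "wz": 0},
    {"dx": 0.78, "dy": 0, "dz": 0, "wx": 0, "wy": 0, "wz": 0},
    {"dx": 0, "dy": 0, "dz": 0, "wx": 0, "wy": 0, "wz": 0},
    {"dx": 0, "dy": 0, "dz": 0, "wx": 0, "wy": 0, "wz": 0},
  ],
  hand=1,
  grip_force=40,
)

```text
time: 2.65
ee_pos: [0.5073, -0.4017, 0.4045]
eef_rot: [-3.116, -0.399, 0.001]
wrist_force: [-0.6, 0.5, 0.3]
finger_gap: 0.0853
finger_force: 0.0
```

```bash
python3 - <<'E'
from h import *
go(.509,-.4014,.066)
c=r.camera_model('wrist');im=r.get_image('wrist');cv2.imwrite('pics/w2.png',im)
print('cam',-c['R'].T@c['t'])
for (h0,z,n) in [(((105,120,50),(125,255,255)),.112,'blue'),(((20,120,90),(35,255,255)),.075,'tub'),(((0,120,60),(6,255,255)),.1,'red')]:
  try:
    q,a,m=seg(im,*h0,(0,0,512,384)); print(n,q,a,ray(c,[q],z)[0])
  except ValueError: print(n,'none')
E
```

```text
t 2.65 grasp pt [ 0.5073 -0.4017  0.2495] tilt [-0.  0. -1.] finger yaw -1.316 gap 0.0853 j6 0.47
 d units [0.04 0.   3.67] wz units 0.0
cam [ 0.58600895 -0.37998683  0.37368233]
blue [13.29012346 31.64421998] 1782 [ 0.57767178 -0.17465369  0.112     ]
tub [166.69357045 214.42270862] 1462 [ 0.42473825 -0.31844538  0.075     ]
red [159.93921233  68.62414384] 1168 [ 0.57868393 -0.2949465   0.1       ]
```

View pics/w2.png

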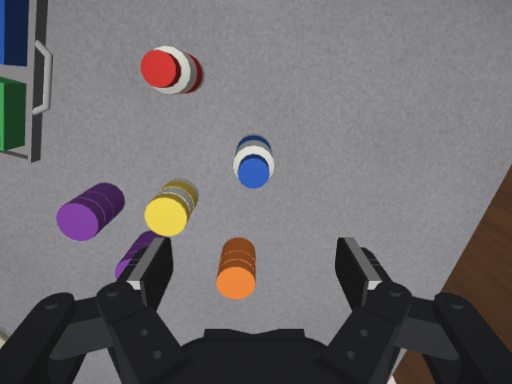

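The wrist view shows the blue cap at (254,171) with clear space around it, and the tub and red bottle fixes agree to within 4 mm. Going down.

Call:
arm_command(
  moves=[
    {"dx": 0.04, "dy": 0, "dz": 0.46, "wx": 0, "wy": 0, "wz": 0},
    {"dx": 0, "dy": 0, "dz": 0.46, "wx": 0, "wy": 0, "wz": 0},
    {"dx": 0, "dy": 0, "dz": 0.46, "wx": 0, "wy": 0, "wz": 0},
    {"dx": 0, "dy": 0, "dz": 0.46, "wx": 0, "wy": 0, "wz": 0},
    {"dx": 0, "dy": 0, "dz": 0.46, "wx": 0, "wy": 0, "wz": 0},
    {"dx": 0, "dy": 0, "dz": 0.46, "wx": 0, "wy": 0, "wz": 0},
    {"dx": 0, "dy": 0, "dz": 0.46, "wx": 0, "wy": 0, "wz": 0},
    {"dx": 0, "dy": 0, "dz": 0.44, "wx": 0, "wy": 0, "wz": 0},
    {"dx": 0, "dy": 0, "dz": 0, "wx": 0, "wy": 0, "wz": 0},
  ],
)

```text
time: 3.82
ee_pos: [0.5086, -0.4013, 0.2205]
eef_rot: [-3.114, -0.397, 0.003]
wrist_force: [-0.3, -0.2, 0.1]
finger_gap: 0.0857
finger_force: 0.0
```

Call:
arm_command(
  moves=[
    {"dx": 0, "dy": 0, "dz": 0, "wx": 0, "wy": 0, "wz": 0},
    {"dx": 0, "dy": 0, "dz": 0, "wx": 0, "wy": 0, "wz": 0},
    {"dx": 0, "dy": 0, "dz": 0, "wx": 0, "wy": 0, "wz": 0},
    {"dx": 0, "dy": 0, "dz": 0, "wx": 0, "wy": 0, "wz": 0},
    {"dx": 0, "dy": 0, "dz": 0, "wx": 0, "wy": 0, "wz": 0},
    {"dx": 0, "dy": 0, "dz": 0, "wx": 0, "wy": 0, "wz": 0},
  ],
  hand=0,
  grip_force=40,
)

```text
time: 4.58
ee_pos: [0.5097, -0.4011, 0.2229]
eef_rot: [3.115, 0.399, 0.001]
wrist_force: [-1.3, 1.6, 6.9]
finger_gap: 0.043
finger_force: 40.6
```

Call:
arm_command(
  moves=[
    {"dx": 0, "dy": 0, "dz": -0.3, "wx": 0, "wy": 0, "wz": 0},
    {"dx": 0, "dy": 0, "dz": -0.6, "wx": 0, "wy": 0, "wz": 0},
    {"dx": 0, "dy": 0, "dz": -0.7, "wx": 0, "wy": 0, "wz": 0},
    {"dx": 0, "dy": 0, "dz": -0.7, "wx": 0, "wy": 0, "wz": 0},
    {"dx": 0, "dy": 0, "dz": -0.5, "wx": 0, "wy": 0, "wz": 0},
    {"dx": 0, "dy": 0, "dz": -0.2, "wx": 0, "wy": 0, "wz": 0},
  ],
)

```text
time: 5.32
ee_pos: [0.5094, -0.4009, 0.3738]
eef_rot: [3.114, 0.399, 0.002]
wrist_force: [0.2, -0.4, -1.6]
finger_gap: 0.043
finger_force: 41.0
```

Call:
arm_command(
  moves=[
    {"dx": 0.15, "dy": -0.3, "dz": 0, "wx": 0, "wy": 0, "wz": 0},
    {"dx": 0.3, "dy": -0.6, "dz": 0, "wx": 0, "wy": 0, "wz": 0},
    {"dx": 0.4, "dy": -0.8, "dz": 0, "wx": 0, "wy": 0, "wz": 0},
    {"dx": 0.4, "dy": -0.8, "dz": 0, "wx": 0, "wy": 0, "wz": 0},
    {"dx": 0.4, "dy": -0.8, "dz": 0, "wx": 0, "wy": 0, "wz": 0},
    {"dx": 0.4, "dy": -0.8, "dz": 0, "wx": 0, "wy": 0, "wz": 0},
    {"dx": 0.4, "dy": -0.8, "dz": 0, "wx": 0, "wy": 0, "wz": 0},
    {"dx": 0.3, "dy": -0.6, "dz": 0, "wx": 0, "wy": 0, "wz": 0},
    {"dx": 0.2, "dy": -0.4, "dz": 0, "wx": 0, "wy": 0, "wz": 0},
    {"dx": 0.1, "dy": -0.2, "dz": 0, "wx": 0, "wy": 0, "wz": 0},
    {"dx": 0, "dy": 0, "dz": 0, "wx": 0, "wy": 0, "wz": 0},
    {"dx": 0, "dy": 0, "dz": 0, "wx": 0, "wy": 0, "wz": 0},
  ],
)

```text
time: 6.82
ee_pos: [0.5801, -0.068, 0.3714]
eef_rot: [-3.116, -0.398, 0.001]
wrist_force: [0.2, -0.3, -2.3]
finger_gap: 0.0431
finger_force: 41.1
```

```bash
python3 - <<'E'
from h import *
go(.581,-.068,.077)
im=r.get_image('wrist');cv2.imwrite('pics/w3.png',im)
E
```

```text
t 6.83 grasp pt [ 0.5801 -0.068   0.2164] tilt [-0.001 -0.    -1.   ] finger yaw -1.317 gap 0.0431 j6 1.0
 d units [0.02 0.   2.79] wz units 0.0
```

View pics/w3.png

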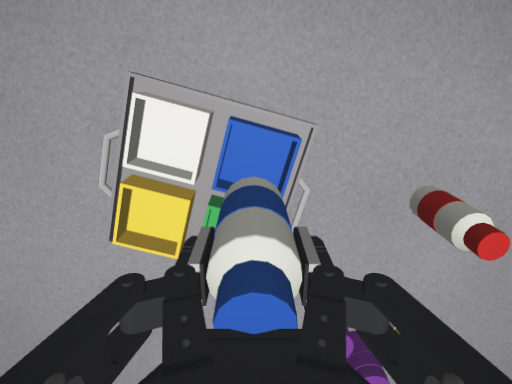

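The bottle hangs upright in the fingers above the blue bay, whose far corner shows at (300,130).

Call:
arm_command(
  moves=[
    {"dx": 0.02, "dy": 0, "dz": 0.3, "wx": 0, "wy": 0, "wz": 0},
    {"dx": 0, "dy": 0, "dz": 0.5, "wx": 0, "wy": 0, "wz": 0},
    {"dx": 0, "dy": 0, "dz": 0.5, "wx": 0, "wy": 0, "wz": 0},
    {"dx": 0, "dy": 0, "dz": 0.5, "wx": 0, "wy": 0, "wz": 0},
    {"dx": 0, "dy": 0, "dz": 0.4, "wx": 0, "wy": 0, "wz": 0},
    {"dx": 0, "dy": 0, "dz": 0.3, "wx": 0, "wy": 0, "wz": 0},
    {"dx": 0, "dy": 0, "dz": 0.15, "wx": 0, "wy": 0, "wz": 0},
    {"dx": 0, "dy": 0, "dz": 0.05, "wx": 0, "wy": 0, "wz": 0},
    {"dx": 0, "dy": 0, "dz": 0, "wx": 0, "wy": 0, "wz": 0},
    {"dx": 0, "dy": 0, "dz": 0, "wx": 0, "wy": 0, "wz": 0},
  ],
)

```text
time: 8.12
ee_pos: [0.5813, -0.0672, 0.2373]
eef_rot: [3.116, 0.399, 0.002]
wrist_force: [-0.5, 0.1, -1.8]
finger_gap: 0.0432
finger_force: 41.1
```

```bash
python3 - <<'E'
from h import *
go(.581,-.068,.077);print(r.read_state()['wrist_force'])
E
```

```text
t 8.12 grasp pt [ 0.5813 -0.0672  0.0823] tilt [ 0.001 -0.    -1.   ] finger yaw -1.316 gap 0.0432 j6 1.0
 d units [-0.01  0.01  0.11] wz units 0.0
[-0.46725038  0.13688874 -1.76557229]
```

Call:
arm_command(
  moves=[
    {"dx": 0, "dy": 0, "dz": 0.04, "wx": 0, "wy": 0, "wz": 0},
    {"dx": 0, "dy": 0, "dz": 0.04, "wx": 0, "wy": 0, "wz": 0},
    {"dx": 0, "dy": 0, "dz": 0.02, "wx": 0, "wy": 0, "wz": 0},
    {"dx": 0, "dy": 0, "dz": 0, "wx": 0, "wy": 0, "wz": 0},
  ],
)

```text
time: 8.62
ee_pos: [0.5813, -0.0671, 0.2329]
eef_rot: [3.116, 0.399, 0.002]
wrist_force: [-2.5, 1.5, 8.1]
finger_gap: 0.0432
finger_force: 41.9
```

Call:
arm_command(
  moves=[
    {"dx": 0, "dy": 0, "dz": 0, "wx": 0, "wy": 0, "wz": 0},
    {"dx": 0, "dy": 0, "dz": 0, "wx": 0, "wy": 0, "wz": 0},
    {"dx": 0, "dy": 0, "dz": 0, "wx": 0, "wy": 0, "wz": 0},
    {"dx": 0, "dy": 0, "dz": 0, "wx": 0, "wy": 0, "wz": 0},
    {"dx": 0, "dy": 0, "dz": -0.2, "wx": 0, "wy": 0, "wz": 0},
    {"dx": 0, "dy": 0, "dz": -0.5, "wx": 0, "wy": 0, "wz": 0},
    {"dx": 0, "dy": 0, "dz": -0.7, "wx": 0, "wy": 0, "wz": 0},
    {"dx": 0, "dy": 0, "dz": -0.8, "wx": 0, "wy": 0, "wz": 0},
    {"dx": 0, "dy": 0, "dz": -0.8, "wx": 0, "wy": 0, "wz": 0},
    {"dx": 0, "dy": 0, "dz": -0.3, "wx": 0, "wy": 0, "wz": 0},
    {"dx": 0, "dy": 0, "dz": 0, "wx": 0, "wy": 0, "wz": 0},
  ],
  hand=0.75,
)

```text
time: 10.0
ee_pos: [0.5811, -0.0672, 0.397]
eef_rot: [3.116, 0.399, 0.001]
wrist_force: [0.5, 0.4, -1.0]
finger_gap: 0.0638
finger_force: 0.0
```

Call:
arm_command(
  moves=[
    {"dx": -0.3, "dy": 0.28, "dz": 0, "wx": 0, "wy": 0, "wz": 0},
    {"dx": -0.5, "dy": 0.47, "dz": 0, "wx": 0, "wy": 0, "wz": 0},
    {"dx": -0.6, "dy": 0.56, "dz": 0, "wx": 0, "wy": 0, "wz": 0},
    {"dx": -0.6, "dy": 0.56, "dz": 0, "wx": 0, "wy": 0, "wz": 0},
    {"dx": -0.6, "dy": 0.56, "dz": 0, "wx": 0, "wy": 0, "wz": 0},
    {"dx": -0.6, "dy": 0.56, "dz": 0, "wx": 0, "wy": 0, "wz": 0},
    {"dx": -0.6, "dy": 0.56, "dz": 0, "wx": 0, "wy": 0, "wz": 0},
    {"dx": -0.4, "dy": 0.38, "dz": 0, "wx": 0, "wy": 0, "wz": 0},
    {"dx": -0.14, "dy": 0.13, "dz": 0, "wx": 0, "wy": 0, "wz": 0},
    {"dx": 0, "dy": 0, "dz": 0, "wx": 0, "wy": 0, "wz": 0},
    {"dx": 0, "dy": 0, "dz": 0, "wx": 0, "wy": 0, "wz": 0},
  ],
  hand=1,
)

```text
time: 11.38
ee_pos: [0.4227, -0.3177, 0.3964]
eef_rot: [-3.115, -0.4, 0.0]
wrist_force: [-0.5, 0.2, -0.1]
finger_gap: 0.0855
finger_force: 0.0
```

```bash
python3 - <<'E'
from h import *
go(.4225,-.318,.052)
c=r.camera_model('wrist');im=r.get_image('wrist');a=r.get_image('scene');cv2.imwrite('pics/w4.png',np.hstack([cv2.resize(im,(400,300)),cv2.resize(a[150:300,80:380],(400,300))]))
q,a,m=seg(im,(20,120,90),(35,255,255),(100,100,400,384));print(q,a,ray(c,[q],.073))
E
```

```text
t 11.38 grasp pt [ 0.4227 -0.3177  0.2414] tilt [-0.     0.001 -1.   ] finger yaw -1.315 gap 0.0855 j6 0.45
 d units [-0.01  0.01  3.79] wz units 0.0
[254.4300885  166.57640118] 1695 [[ 0.42242842 -0.31694853  0.073     ]]
```

View pics/w4.png

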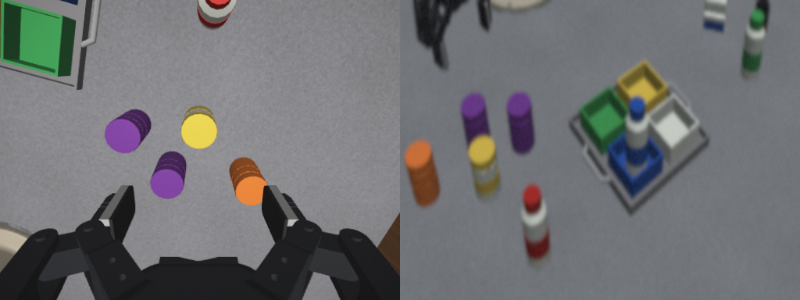

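The blue bottle stands upright in the blue bay (635,130 in the right half). The tub is centred under the grasp point at (198,130 in the left half), clear of its purple and orange neighbours.

Call:
arm_command(
  moves=[
    {"dx": -0.01, "dy": 0, "dz": 0.3, "wx": 0, "wy": 0, "wz": 0},
    {"dx": 0, "dy": 0, "dz": 0.5, "wx": 0, "wy": 0, "wz": 0},
    {"dx": 0, "dy": 0, "dz": 0.5, "wx": 0, "wy": 0, "wz": 0},
    {"dx": 0, "dy": 0, "dz": 0.5, "wx": 0, "wy": 0, "wz": 0},
    {"dx": 0, "dy": 0, "dz": 0.5, "wx": 0, "wy": 0, "wz": 0},
    {"dx": 0, "dy": 0, "dz": 0.5, "wx": 0, "wy": 0, "wz": 0},
    {"dx": 0, "dy": 0, "dz": 0.5, "wx": 0, "wy": 0, "wz": 0},
    {"dx": 0, "dy": 0, "dz": 0.3, "wx": 0, "wy": 0, "wz": 0},
    {"dx": 0, "dy": 0, "dz": 0.19, "wx": 0, "wy": 0, "wz": 0},
    {"dx": 0, "dy": 0, "dz": 0, "wx": 0, "wy": 0, "wz": 0},
  ],
)

```text
time: 12.72
ee_pos: [0.4219, -0.3184, 0.2069]
eef_rot: [-3.116, -0.399, 0.0]
wrist_force: [-0.6, 0.2, -0.4]
finger_gap: 0.0855
finger_force: 0.0
```

Call:
arm_command(
  moves=[
    {"dx": 0, "dy": 0, "dz": 0, "wx": 0, "wy": 0, "wz": 0},
    {"dx": 0, "dy": 0, "dz": 0, "wx": 0, "wy": 0, "wz": 0},
    {"dx": 0, "dy": 0, "dz": 0, "wx": 0, "wy": 0, "wz": 0},
    {"dx": 0, "dy": 0, "dz": 0, "wx": 0, "wy": 0, "wz": 0},
    {"dx": 0, "dy": 0, "dz": 0, "wx": 0, "wy": 0, "wz": 0},
    {"dx": 0, "dy": 0, "dz": 0, "wx": 0, "wy": 0, "wz": 0},
  ],
  hand=0,
  grip_force=40,
)

```text
time: 13.48
ee_pos: [0.422, -0.3185, 0.2079]
eef_rot: [3.115, 0.399, 0.001]
wrist_force: [-1.0, 1.4, 6.4]
finger_gap: 0.0492
finger_force: 41.6
```

Call:
arm_command(
  moves=[
    {"dx": 0, "dy": 0, "dz": -0.3, "wx": 0, "wy": 0, "wz": 0},
    {"dx": 0, "dy": 0, "dz": -0.6, "wx": 0, "wy": 0, "wz": 0},
    {"dx": 0, "dy": 0, "dz": -0.7, "wx": 0, "wy": 0, "wz": 0},
    {"dx": 0, "dy": 0, "dz": -0.7, "wx": 0, "wy": 0, "wz": 0},
    {"dx": 0, "dy": 0, "dz": -0.6, "wx": 0, "wy": 0, "wz": 0},
    {"dx": 0, "dy": 0, "dz": -0.3, "wx": 0, "wy": 0, "wz": 0},
  ],
)

```text
time: 14.22
ee_pos: [0.4218, -0.3183, 0.3692]
eef_rot: [3.114, 0.399, 0.002]
wrist_force: [0.5, -0.1, -0.7]
finger_gap: 0.0491
finger_force: 41.7
```

Call:
arm_command(
  moves=[
    {"dx": 0.15, "dy": -0.33, "dz": 0, "wx": 0, "wy": 0, "wz": 0},
    {"dx": 0.27, "dy": -0.6, "dz": 0, "wx": 0, "wy": 0, "wz": 0},
    {"dx": 0.36, "dy": -0.8, "dz": 0, "wx": 0, "wy": 0, "wz": 0},
    {"dx": 0.36, "dy": -0.8, "dz": 0, "wx": 0, "wy": 0, "wz": 0},
    {"dx": 0.36, "dy": -0.8, "dz": 0, "wx": 0, "wy": 0, "wz": 0},
    {"dx": 0.36, "dy": -0.8, "dz": 0, "wx": 0, "wy": 0, "wz": 0},
    {"dx": 0.36, "dy": -0.8, "dz": 0, "wx": 0, "wy": 0, "wz": 0},
    {"dx": 0.36, "dy": -0.8, "dz": 0, "wx": 0, "wy": 0, "wz": 0},
    {"dx": 0.22, "dy": -0.48, "dz": 0, "wx": 0, "wy": 0, "wz": 0},
    {"dx": 0.13, "dy": -0.28, "dz": 0, "wx": 0, "wy": 0, "wz": 0},
    {"dx": 0, "dy": 0, "dz": 0, "wx": 0, "wy": 0, "wz": 0},
    {"dx": 0, "dy": 0, "dz": 0, "wx": 0, "wy": 0, "wz": 0},
  ],
)

```text
time: 15.72
ee_pos: [0.4817, 0.0319, 0.3669]
eef_rot: [3.116, 0.398, -0.001]
wrist_force: [0.3, -0.2, -1.2]
finger_gap: 0.0494
finger_force: 41.8
```

```bash
python3 - <<'E'
from h import *
go(.482,.0325,.063)
E
```

```text
t 15.72 grasp pt [0.4817 0.0319 0.2119] tilt [-0.001 -0.    -1.   ] finger yaw -1.317 gap 0.0494 j6 1.14
 d units [ 0.01 -0.01  2.98] wz units 0.0
```

Contact should come at TCP z ≈ 0.218, so I'll go down 2.9 units and then creep.

Call:
arm_command(
  moves=[
    {"dx": 0.01, "dy": -0.01, "dz": 0.3, "wx": 0, "wy": 0, "wz": 0},
    {"dx": 0, "dy": 0, "dz": 0.5, "wx": 0, "wy": 0, "wz": 0},
    {"dx": 0, "dy": 0, "dz": 0.5, "wx": 0, "wy": 0, "wz": 0},
    {"dx": 0, "dy": 0, "dz": 0.5, "wx": 0, "wy": 0, "wz": 0},
    {"dx": 0, "dy": 0, "dz": 0.5, "wx": 0, "wy": 0, "wz": 0},
    {"dx": 0, "dy": 0, "dz": 0.3, "wx": 0, "wy": 0, "wz": 0},
    {"dx": 0, "dy": 0, "dz": 0.2, "wx": 0, "wy": 0, "wz": 0},
    {"dx": 0, "dy": 0, "dz": 0.1, "wx": 0, "wy": 0, "wz": 0},
    {"dx": 0, "dy": 0, "dz": 0.04, "wx": 0, "wy": 0, "wz": 0},
    {"dx": 0, "dy": 0, "dz": 0.04, "wx": 0, "wy": 0, "wz": 0},
    {"dx": 0, "dy": 0, "dz": 0, "wx": 0, "wy": 0, "wz": 0},
  ],
)

```text
time: 17.1
ee_pos: [0.4823, 0.0331, 0.2184]
eef_rot: [3.116, 0.399, 0.001]
wrist_force: [0.4, -0.3, -1.1]
finger_gap: 0.0493
finger_force: 41.8
```

Call:
arm_command(
  moves=[
    {"dx": 0, "dy": 0, "dz": 0.03, "wx": 0, "wy": 0, "wz": 0},
    {"dx": 0, "dy": 0, "dz": 0.02, "wx": 0, "wy": 0, "wz": 0},
    {"dx": 0, "dy": 0, "dz": 0, "wx": 0, "wy": 0, "wz": 0},
  ],
)

```text
time: 17.48
ee_pos: [0.4824, 0.0332, 0.2179]
eef_rot: [3.116, 0.4, 0.002]
wrist_force: [-9.7, 1.3, 24.6]
finger_gap: 0.0495
finger_force: 44.2
```

Call:
arm_command(
  moves=[
    {"dx": 0, "dy": 0, "dz": -0.04, "wx": 0, "wy": 0, "wz": 0},
    {"dx": 0, "dy": 0, "dz": 0, "wx": 0, "wy": 0, "wz": 0},
    {"dx": 0, "dy": 0, "dz": 0, "wx": 0, "wy": 0, "wz": 0},
    {"dx": 0, "dy": 0, "dz": 0, "wx": 0, "wy": 0, "wz": 0},
    {"dx": 0, "dy": 0, "dz": -0.2, "wx": 0, "wy": 0, "wz": 0},
    {"dx": 0, "dy": 0, "dz": -0.5, "wx": 0, "wy": 0, "wz": 0},
    {"dx": 0, "dy": 0, "dz": -0.7, "wx": 0, "wy": 0, "wz": 0},
    {"dx": 0, "dy": 0, "dz": -0.8, "wx": 0, "wy": 0, "wz": 0},
    {"dx": 0, "dy": 0, "dz": -0.8, "wx": 0, "wy": 0, "wz": 0},
    {"dx": 0, "dy": 0, "dz": -0.5, "wx": 0, "wy": 0, "wz": 0},
    {"dx": 0, "dy": 0, "dz": -0.2, "wx": 0, "wy": 0, "wz": 0},
  ],
  hand=0.78,
)

```text
time: 18.85
ee_pos: [0.482, 0.0332, 0.4044]
eef_rot: [3.115, 0.399, 0.004]
wrist_force: [0.6, -0.4, -0.5]
finger_gap: 0.0664
finger_force: 0.0
```

Call:
arm_command(
  moves=[
    {"dx": 0.2, "dy": -0.26, "dz": 0, "wx": 0, "wy": 0, "wz": 0},
    {"dx": 0.4, "dy": -0.52, "dz": 0, "wx": 0, "wy": 0, "wz": 0},
    {"dx": 0.5, "dy": -0.65, "dz": 0, "wx": 0, "wy": 0, "wz": 0},
    {"dx": 0.5, "dy": -0.65, "dz": 0, "wx": 0, "wy": 0, "wz": 0},
    {"dx": 0.5, "dy": -0.65, "dz": 0, "wx": 0, "wy": 0, "wz": 0},
    {"dx": 0.5, "dy": -0.65, "dz": 0, "wx": 0, "wy": 0, "wz": 0},
    {"dx": 0.4, "dy": -0.52, "dz": 0, "wx": 0, "wy": 0, "wz": 0},
    {"dx": 0.21, "dy": -0.27, "dz": 0, "wx": 0, "wy": 0, "wz": 0},
    {"dx": 0.1, "dy": -0.12, "dz": 0, "wx": 0, "wy": 0, "wz": 0},
    {"dx": 0, "dy": 0, "dz": 0, "wx": 0, "wy": 0, "wz": 0},
    {"dx": 0, "dy": 0, "dz": 0, "wx": 0, "wy": 0, "wz": 0},
  ],
  hand=1,
)

```text
time: 20.23
ee_pos: [0.5882, 0.282, 0.4025]
eef_rot: [3.116, 0.398, -0.001]
wrist_force: [-0.5, 0.8, -1.4]
finger_gap: 0.0854
finger_force: 0.0
```

```bash
python3 - <<'E'
from h import *
go(.5876,.2816,.066)
c=r.camera_model('wrist');im=r.get_image('wrist');a=r.get_image('scene');cv2.imwrite('pics/w5.png',np.hstack([cv2.resize(im,(400,300)),cv2.resize(a[150:300,80:380],(400,300))]))
q,a,m=seg(im,(40,120,90),(85,255,255),(100,100,400,384));print(q,a,ray(c,[q],.11))
E
```

```text
t 20.23 grasp pt [0.5882 0.282  0.2475] tilt [-0. -0. -1.] finger yaw -1.316 gap 0.0854 j6 1.58
 d units [-0.01  0.    3.63] wz units 0.0
[255.44235925 176.54825737] 746 [[0.58689939 0.2812526  0.11      ]]
```

View pics/w5.png

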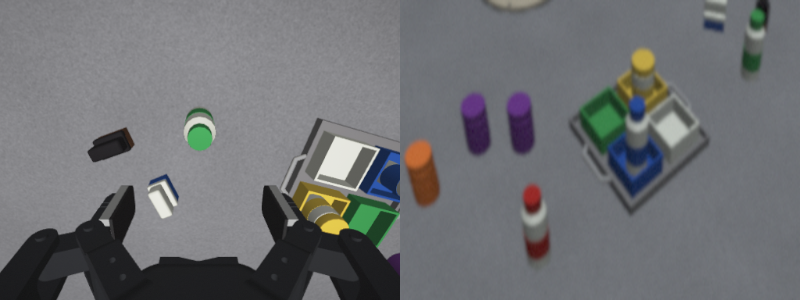

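The tub stands in the yellow bay (642,75 right). The green cap is at (200,140 left), centred under the grasp point and clear of the brushes at (110,145) and (162,197).

Call:
arm_command(
  moves=[
    {"dx": -0.01, "dy": 0, "dz": 0.3, "wx": 0, "wy": 0, "wz": 0},
    {"dx": 0, "dy": 0, "dz": 0.5, "wx": 0, "wy": 0, "wz": 0},
    {"dx": 0, "dy": 0, "dz": 0.5, "wx": 0, "wy": 0, "wz": 0},
    {"dx": 0, "dy": 0, "dz": 0.5, "wx": 0, "wy": 0, "wz": 0},
    {"dx": 0, "dy": 0, "dz": 0.5, "wx": 0, "wy": 0, "wz": 0},
    {"dx": 0, "dy": 0, "dz": 0.5, "wx": 0, "wy": 0, "wz": 0},
    {"dx": 0, "dy": 0, "dz": 0.4, "wx": 0, "wy": 0, "wz": 0},
    {"dx": 0, "dy": 0, "dz": 0.3, "wx": 0, "wy": 0, "wz": 0},
    {"dx": 0, "dy": 0, "dz": 0.12, "wx": 0, "wy": 0, "wz": 0},
    {"dx": 0, "dy": 0, "dz": 0, "wx": 0, "wy": 0, "wz": 0},
  ],
)

```text
time: 21.58
ee_pos: [0.5878, 0.2822, 0.2217]
eef_rot: [-3.116, -0.399, 0.0]
wrist_force: [0.0, 0.1, 0.1]
finger_gap: 0.0855
finger_force: 0.0
```

Call:
arm_command(
  moves=[
    {"dx": 0, "dy": 0, "dz": 0, "wx": 0, "wy": 0, "wz": 0},
    {"dx": 0, "dy": 0, "dz": 0, "wx": 0, "wy": 0, "wz": 0},
    {"dx": 0, "dy": 0, "dz": 0, "wx": 0, "wy": 0, "wz": 0},
    {"dx": 0, "dy": 0, "dz": 0, "wx": 0, "wy": 0, "wz": 0},
    {"dx": 0, "dy": 0, "dz": 0, "wx": 0, "wy": 0, "wz": 0},
    {"dx": 0, "dy": 0, "dz": 0, "wx": 0, "wy": 0, "wz": 0},
  ],
  hand=0,
  grip_force=40,
)

```text
time: 22.32
ee_pos: [0.588, 0.2822, 0.2224]
eef_rot: [-3.116, -0.399, -0.002]
wrist_force: [0.3, -0.6, 5.8]
finger_gap: 0.0431
finger_force: 40.7
```

Call:
arm_command(
  moves=[
    {"dx": 0, "dy": 0, "dz": -0.3, "wx": 0, "wy": 0, "wz": 0},
    {"dx": 0, "dy": 0, "dz": -0.6, "wx": 0, "wy": 0, "wz": 0},
    {"dx": 0, "dy": 0, "dz": -0.7, "wx": 0, "wy": 0, "wz": 0},
    {"dx": 0, "dy": 0, "dz": -0.7, "wx": 0, "wy": 0, "wz": 0},
    {"dx": 0, "dy": 0, "dz": -0.7, "wx": 0, "wy": 0, "wz": 0},
    {"dx": 0, "dy": 0, "dz": -0.4, "wx": 0, "wy": 0, "wz": 0},
    {"dx": 0, "dy": 0, "dz": -0.3, "wx": 0, "wy": 0, "wz": 0},
  ],
)

```text
time: 23.2
ee_pos: [0.5876, 0.2823, 0.408]
eef_rot: [-3.116, -0.399, -0.001]
wrist_force: [0.5, 0.4, -2.0]
finger_gap: 0.0429
finger_force: 40.9
```

Call:
arm_command(
  moves=[
    {"dx": -0.2, "dy": 0.325, "dz": 0, "wx": 0, "wy": 0, "wz": 0},
    {"dx": -0.4, "dy": 0.65, "dz": 0, "wx": 0, "wy": 0, "wz": 0},
    {"dx": -0.48, "dy": 0.78, "dz": 0, "wx": 0, "wy": 0, "wz": 0},
    {"dx": -0.48, "dy": 0.78, "dz": 0, "wx": 0, "wy": 0, "wz": 0},
    {"dx": -0.48, "dy": 0.78, "dz": 0, "wx": 0, "wy": 0, "wz": 0},
    {"dx": -0.48, "dy": 0.78, "dz": 0, "wx": 0, "wy": 0, "wz": 0},
    {"dx": -0.48, "dy": 0.78, "dz": 0, "wx": 0, "wy": 0, "wz": 0},
    {"dx": -0.4, "dy": 0.65, "dz": 0, "wx": 0, "wy": 0, "wz": 0},
    {"dx": -0.3, "dy": 0.49, "dz": 0, "wx": 0, "wy": 0, "wz": 0},
    {"dx": -0.14, "dy": 0.225, "dz": 0, "wx": 0, "wy": 0, "wz": 0},
    {"dx": 0, "dy": 0, "dz": 0, "wx": 0, "wy": 0, "wz": 0},
    {"dx": 0, "dy": 0, "dz": 0, "wx": 0, "wy": 0, "wz": 0},
  ],
)

```text
time: 24.7
ee_pos: [0.4809, -0.0673, 0.4067]
eef_rot: [-3.116, -0.4, 0.0]
wrist_force: [-0.3, 0.7, -1.3]
finger_gap: 0.0431
finger_force: 40.9
```

```bash
python3 - <<'E'
from h import *
go(.481,-.068,.0774)
a=r.get_image('top');cv2.imwrite('pics/w6.png',cv2.resize(a[130:310,60:460],None,fx=2,fy=2,interpolation=cv2.INTER_CUBIC))
E
```

```text
t 24.7 grasp pt [ 0.4809 -0.0673  0.2517] tilt [-0.  0. -1.] finger yaw -1.315 gap 0.0431 j6 0.93
 d units [-0.    0.02  3.49] wz units 0.0
```

View pics/w6.png

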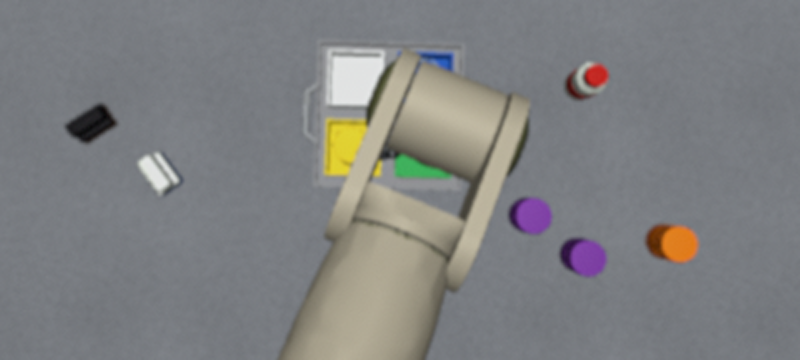

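The arm is over the green bay at (425,150). The white and black brushes and the red bottle haven't moved.

Call:
arm_command(
  moves=[
    {"dx": 0, "dy": 0.02, "dz": 0.3, "wx": 0, "wy": 0, "wz": 0},
    {"dx": 0, "dy": 0, "dz": 0.5, "wx": 0, "wy": 0, "wz": 0},
    {"dx": 0, "dy": 0, "dz": 0.5, "wx": 0, "wy": 0, "wz": 0},
    {"dx": 0, "dy": 0, "dz": 0.5, "wx": 0, "wy": 0, "wz": 0},
    {"dx": 0, "dy": 0, "dz": 0.5, "wx": 0, "wy": 0, "wz": 0},
    {"dx": 0, "dy": 0, "dz": 0.4, "wx": 0, "wy": 0, "wz": 0},
    {"dx": 0, "dy": 0, "dz": 0.3, "wx": 0, "wy": 0, "wz": 0},
    {"dx": 0, "dy": 0, "dz": 0.2, "wx": 0, "wy": 0, "wz": 0},
    {"dx": 0, "dy": 0, "dz": 0.1, "wx": 0, "wy": 0, "wz": 0},
    {"dx": 0, "dy": 0, "dz": 0.05, "wx": 0, "wy": 0, "wz": 0},
    {"dx": 0, "dy": 0, "dz": 0.03, "wx": 0, "wy": 0, "wz": 0},
    {"dx": 0, "dy": 0, "dz": 0, "wx": 0, "wy": 0, "wz": 0},
  ],
)

```text
time: 26.25
ee_pos: [0.481, -0.069, 0.2379]
eef_rot: [3.116, 0.399, 0.001]
wrist_force: [0.1, -0.2, -1.6]
finger_gap: 0.0428
finger_force: 40.9
```

Call:
arm_command(
  moves=[
    {"dx": 0, "dy": 0, "dz": 0.05, "wx": 0, "wy": 0, "wz": 0},
    {"dx": 0, "dy": 0, "dz": 0.03, "wx": 0, "wy": 0, "wz": 0},
    {"dx": 0, "dy": 0, "dz": 0.02, "wx": 0, "wy": 0, "wz": 0},
    {"dx": 0, "dy": 0, "dz": 0, "wx": 0, "wy": 0, "wz": 0},
  ],
)

```text
time: 26.75
ee_pos: [0.4809, -0.069, 0.2326]
eef_rot: [-3.116, -0.399, 0.0]
wrist_force: [0.1, -0.6, -0.8]
finger_gap: 0.0429
finger_force: 40.9
```

Call:
arm_command(
  moves=[
    {"dx": 0, "dy": 0, "dz": 0.02, "wx": 0, "wy": 0, "wz": 0},
    {"dx": 0, "dy": 0, "dz": 0, "wx": 0, "wy": 0, "wz": 0},
  ],
)

```text
time: 27.0
ee_pos: [0.4811, -0.069, 0.2323]
eef_rot: [3.116, 0.399, 0.001]
wrist_force: [-2.4, 1.3, 5.9]
finger_gap: 0.0433
finger_force: 41.0
```

Call:
arm_command(
  moves=[
    {"dx": 0, "dy": 0, "dz": 0, "wx": 0, "wy": 0, "wz": 0},
    {"dx": 0, "dy": 0, "dz": 0, "wx": 0, "wy": 0, "wz": 0},
    {"dx": 0, "dy": 0, "dz": 0, "wx": 0, "wy": 0, "wz": 0},
    {"dx": 0, "dy": 0, "dz": 0, "wx": 0, "wy": 0, "wz": 0},
    {"dx": 0, "dy": 0, "dz": -0.2, "wx": 0, "wy": 0, "wz": 0},
    {"dx": 0, "dy": 0, "dz": -0.5, "wx": 0, "wy": 0, "wz": 0},
    {"dx": 0, "dy": 0, "dz": -0.7, "wx": 0, "wy": 0, "wz": 0},
    {"dx": 0, "dy": 0, "dz": -0.8, "wx": 0, "wy": 0, "wz": 0},
    {"dx": 0, "dy": 0, "dz": -0.8, "wx": 0, "wy": 0, "wz": 0},
    {"dx": 0, "dy": 0, "dz": -0.3, "wx": 0, "wy": 0, "wz": 0},
    {"dx": 0, "dy": 0, "dz": -0.1, "wx": 0, "wy": 0, "wz": 0},
  ],
  hand=0.75,
)

```text
time: 28.38
ee_pos: [0.4808, -0.069, 0.4019]
eef_rot: [3.116, 0.399, 0.001]
wrist_force: [0.1, -0.2, -1.4]
finger_gap: 0.0642
finger_force: 0.0
```

Call:
arm_command(
  moves=[
    {"dx": 0.05, "dy": -0.35, "dz": 0, "wx": 0, "wy": 0, "wz": 0},
    {"dx": 0.1, "dy": -0.7, "dz": 0, "wx": 0, "wy": 0, "wz": 0},
    {"dx": 0.12, "dy": -0.84, "dz": 0, "wx": 0, "wy": 0, "wz": 0},
    {"dx": 0.12, "dy": -0.84, "dz": 0, "wx": 0, "wy": 0, "wz": 0},
    {"dx": 0.12, "dy": -0.84, "dz": 0, "wx": 0, "wy": 0, "wz": 0},
    {"dx": 0.12, "dy": -0.84, "dz": 0, "wx": 0, "wy": 0, "wz": 0},
    {"dx": 0.12, "dy": -0.84, "dz": 0, "wx": 0, "wy": 0, "wz": 0},
    {"dx": 0.12, "dy": -0.84, "dz": 0, "wx": 0, "wy": 0, "wz": 0},
    {"dx": 0.12, "dy": -0.8, "dz": 0, "wx": 0, "wy": 0, "wz": 0},
    {"dx": 0.06, "dy": -0.4, "dz": 0, "wx": 0, "wy": 0, "wz": 0},
    {"dx": 0.03, "dy": -0.2, "dz": 0, "wx": 0, "wy": 0, "wz": 0},
    {"dx": 0, "dy": 0, "dz": 0, "wx": 0, "wy": 0, "wz": 0},
  ],
  hand=1,
)

```text
time: 29.88
ee_pos: [0.4384, 0.3074, 0.401]
eef_rot: [3.116, 0.4, -0.002]
wrist_force: [0.6, -0.9, -0.1]
finger_gap: 0.0852
finger_force: 0.0
```

Call:
arm_command(
  moves=[
    {"dx": 0, "dy": 0, "dz": 0, "wx": 0, "wy": 0, "wz": -0.9},
    {"dx": 0, "dy": 0, "dz": 0, "wx": 0, "wy": 0, "wz": -1},
    {"dx": 0, "dy": 0, "dz": 0, "wx": 0, "wy": 0, "wz": -1},
    {"dx": 0, "dy": 0, "dz": 0, "wx": 0, "wy": 0, "wz": -1},
    {"dx": 0, "dy": 0, "dz": 0, "wx": 0, "wy": 0, "wz": -0.8},
    {"dx": 0, "dy": 0, "dz": 0, "wx": 0, "wy": 0, "wz": 0},
    {"dx": 0, "dy": 0, "dz": 0, "wx": 0, "wy": 0, "wz": 0},
  ],
)

```text
time: 30.75
ee_pos: [0.4388, 0.3066, 0.4016]
eef_rot: [2.987, 0.972, -0.0]
wrist_force: [0.3, 0.8, 1.2]
finger_gap: 0.0856
finger_force: 0.0
```

```bash
python3 - <<'E'
from h import *
go(.439,.307,.050,-.94)
c=r.camera_model('wrist');im=r.get_image('wrist');cv2.imwrite('pics/w7.png',cv2.resize(im[100:300,150:350],(600,600),interpolation=cv2.INTER_CUBIC))
for d in r.regions_of('wrist','brush_white')[:2]: print(d['conf'],d['at'])
np.save('w7.npy',{k:np.array(v) for k,v in c.items()},allow_pickle=True)
E
```

```text
t 30.75 grasp pt [0.4388 0.3066 0.2466] tilt [-0. -0. -1.] finger yaw -0.942 gap 0.0856 j6 1.33
 d units [ 0.01 -0.    3.93] wz units -0.02
0.6 [249.5, 151.3]
0.47 [422.5, 232.9]
```

View pics/w7.png

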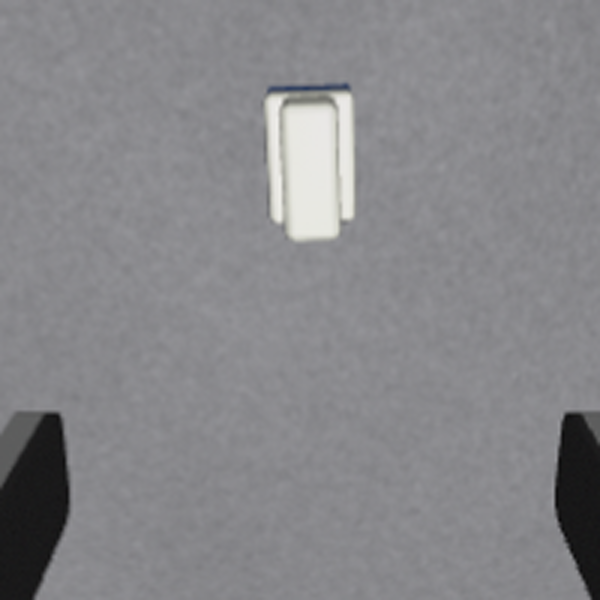

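The wrist crop shows the white brush's grip bar almost aligned with the tool: corners (283,101), (335,99), (340,237), (288,240). I'll compute the fine correction.

```bash
python3 - <<'E'
from h import *
c=r.camera_model('wrist')
w=ray(c,np.array([(283,101),(335,99),(340,237),(288,240)])/3+[150,100],.056)
print(np.round(w,4),np.linalg.norm(w[0]-w[3]),np.linalg.norm(w[0]-w[1]))
m=w.mean(0);l=(w[0]+w[1]-w[2]-w[3]);yaw=np.arctan2(l[1],l[0]);print(m,yaw)
go(m[0],m[1],.050,yaw-np.pi/2)
E
```

```text
[[0.4575 0.3351 0.056 ]
 [0.4693 0.3202 0.056 ]
 [0.4278 0.2869 0.056 ]
 [0.415  0.3024 0.056 ]] 0.053663774341730294 0.01906430634603532
[0.44239334 0.31114046 0.056     ] 0.6652686113346213
t 30.85 grasp pt [0.4388 0.3068 0.2467] tilt [-0. -0. -1.] finger yaw -0.941 gap 0.0853 j6 1.33
 d units [ 0.11 -0.03  3.93] wz units -0.45
```

Call:
arm_command(
  moves=[
    {"dx": 0.11, "dy": -0.03, "dz": 0.3, "wx": 0, "wy": 0, "wz": -0.45},
    {"dx": 0, "dy": 0, "dz": 0.5, "wx": 0, "wy": 0, "wz": 0},
    {"dx": 0, "dy": 0, "dz": 0.5, "wx": 0, "wy": 0, "wz": 0},
    {"dx": 0, "dy": 0, "dz": 0.5, "wx": 0, "wy": 0, "wz": 0},
    {"dx": 0, "dy": 0, "dz": 0.5, "wx": 0, "wy": 0, "wz": 0},
    {"dx": 0, "dy": 0, "dz": 0.5, "wx": 0, "wy": 0, "wz": 0},
    {"dx": 0, "dy": 0, "dz": 0.5, "wx": 0, "wy": 0, "wz": 0},
    {"dx": 0, "dy": 0, "dz": 0.4, "wx": 0, "wy": 0, "wz": 0},
    {"dx": 0, "dy": 0, "dz": 0.2, "wx": 0, "wy": 0, "wz": 0},
    {"dx": 0, "dy": 0, "dz": 0, "wx": 0, "wy": 0, "wz": 0},
  ],
)

```text
time: 32.1
ee_pos: [0.4422, 0.3115, 0.206]
eef_rot: [2.968, 1.029, -0.002]
wrist_force: [-0.4, -0.2, -0.2]
finger_gap: 0.0859
finger_force: 0.0
```

Call:
arm_command(
  moves=[
    {"dx": 0, "dy": 0, "dz": 0, "wx": 0, "wy": 0, "wz": 0},
    {"dx": 0, "dy": 0, "dz": 0, "wx": 0, "wy": 0, "wz": 0},
    {"dx": 0, "dy": 0, "dz": 0, "wx": 0, "wy": 0, "wz": 0},
    {"dx": 0, "dy": 0, "dz": 0, "wx": 0, "wy": 0, "wz": 0},
    {"dx": 0, "dy": 0, "dz": 0, "wx": 0, "wy": 0, "wz": 0},
    {"dx": 0, "dy": 0, "dz": 0, "wx": 0, "wy": 0, "wz": 0},
    {"dx": 0, "dy": 0, "dz": 0, "wx": 0, "wy": 0, "wz": 0},
  ],
  hand=0,
  grip_force=30,
)

```text
time: 32.98
ee_pos: [0.4424, 0.3115, 0.207]
eef_rot: [-2.969, -1.028, -0.001]
wrist_force: [-1.0, 0.3, 4.5]
finger_gap: 0.0216
finger_force: 36.4
```

```bash
python3 - <<'E'
from h import *
go(.582,.032,.22,0)
go(.582,.032,.22,-np.pi/2)
E
```

```text
t 32.98 grasp pt [0.4424 0.3115 0.052 ] tilt [ 0.  0. -1.] finger yaw -0.904 gap 0.0216 j6 1.3
 d units [-1.26  6.12 -3.36] wz units -11.3
t 32.98 grasp pt [0.4424 0.3115 0.052 ] tilt [ 0.  0. -1.] finger yaw -0.904 gap 0.0216 j6 1.3
 d units [-1.26  6.12 -3.36] wz units 8.34
```

Call:
arm_command(
  moves=[
    {"dx": 0, "dy": 0, "dz": -0.3, "wx": 0, "wy": 0, "wz": 0},
    {"dx": 0, "dy": 0, "dz": -0.6, "wx": 0, "wy": 0, "wz": 0},
    {"dx": 0, "dy": 0, "dz": -0.7, "wx": 0, "wy": 0, "wz": 0},
    {"dx": 0, "dy": 0, "dz": -0.7, "wx": 0, "wy": 0, "wz": 0},
    {"dx": 0, "dy": 0, "dz": -0.7, "wx": 0, "wy": 0, "wz": 0},
    {"dx": 0, "dy": 0, "dz": -0.3, "wx": 0, "wy": 0, "wz": 0},
  ],
)

```text
time: 33.72
ee_pos: [0.4422, 0.3114, 0.3739]
eef_rot: [-2.968, -1.028, -0.005]
wrist_force: [0.6, -0.1, -1.3]
finger_gap: 0.0214
finger_force: 35.6
```

Call:
arm_command(
  moves=[
    {"dx": -0.06, "dy": 0.3, "dz": 0, "wx": 0, "wy": 0, "wz": 0},
    {"dx": -0.12, "dy": 0.6, "dz": 0, "wx": 0, "wy": 0, "wz": 0},
    {"dx": -0.16, "dy": 0.8, "dz": 0, "wx": 0, "wy": 0, "wz": 0},
    {"dx": -0.16, "dy": 0.8, "dz": 0, "wx": 0, "wy": 0, "wz": 0},
    {"dx": -0.16, "dy": 0.8, "dz": 0, "wx": 0, "wy": 0, "wz": 0},
    {"dx": -0.16, "dy": 0.8, "dz": 0, "wx": 0, "wy": 0, "wz": 0},
    {"dx": -0.16, "dy": 0.8, "dz": 0, "wx": 0, "wy": 0, "wz": 0},
    {"dx": -0.12, "dy": 0.6, "dz": 0, "wx": 0, "wy": 0, "wz": 0},
    {"dx": -0.1, "dy": 0.42, "dz": 0, "wx": 0, "wy": 0, "wz": 0},
    {"dx": -0.06, "dy": 0.2, "dz": 0, "wx": 0, "wy": 0, "wz": 0},
    {"dx": 0, "dy": 0, "dz": 0, "wx": 0, "wy": 0, "wz": 0},
  ],
)

```text
time: 35.1
ee_pos: [0.582, 0.0319, 0.3713]
eef_rot: [-2.968, -1.027, 0.001]
wrist_force: [-0.4, 0.1, 0.1]
finger_gap: 0.0217
finger_force: 35.5
```

Call:
arm_command(
  moves=[
    {"dx": 0, "dy": 0, "dz": 0, "wx": 0, "wy": 0, "wz": 0.5},
    {"dx": 0, "dy": 0, "dz": 0, "wx": 0, "wy": 0, "wz": 0.9},
    {"dx": 0, "dy": 0, "dz": 0, "wx": 0, "wy": 0, "wz": 1},
    {"dx": 0, "dy": 0, "dz": 0, "wx": 0, "wy": 0, "wz": 1},
    {"dx": 0, "dy": 0, "dz": 0, "wx": 0, "wy": 0, "wz": 1},
    {"dx": 0, "dy": 0, "dz": 0, "wx": 0, "wy": 0, "wz": 1},
    {"dx": 0, "dy": 0, "dz": 0, "wx": 0, "wy": 0, "wz": 1},
    {"dx": 0, "dy": 0, "dz": 0, "wx": 0, "wy": 0, "wz": 1},
    {"dx": 0, "dy": 0, "dz": 0, "wx": 0, "wy": 0, "wz": 0.7},
    {"dx": 0, "dy": 0, "dz": 0, "wx": 0, "wy": 0, "wz": 0.24},
    {"dx": 0, "dy": 0, "dz": 0, "wx": 0, "wy": 0, "wz": 0},
  ],
)

```text
time: 36.48
ee_pos: [0.5819, 0.0326, 0.3717]
eef_rot: [-3.141, -0.002, 0.0]
wrist_force: [0.2, 0.4, -0.7]
finger_gap: 0.0213
finger_force: 35.6
```

```bash
python3 - <<'E'
from h import *
go(.582,.032,.062,-np.pi/2)
im=r.get_image('wrist');cv2.imwrite('pics/w8.png',im)
E
```

```text
t 36.48 grasp pt [0.5819 0.0326 0.2167] tilt [-0.  0. -1.] finger yaw -1.57 gap 0.0213 j6 1.42
 d units [0.   0.01 3.09] wz units 0.01
```

View pics/w8.png

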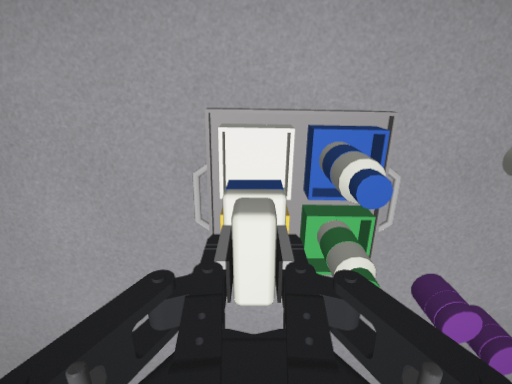

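The brush is held squarely and lined up with the white bay at (255,160). The blue and green bottles stand in their own bays.

Call:
arm_command(
  moves=[
    {"dx": 0, "dy": 0, "dz": 0.3, "wx": 0, "wy": 0, "wz": 0},
    {"dx": 0, "dy": 0, "dz": 0.5, "wx": 0, "wy": 0, "wz": 0},
    {"dx": 0, "dy": 0, "dz": 0.5, "wx": 0, "wy": 0, "wz": 0},
    {"dx": 0, "dy": 0, "dz": 0.5, "wx": 0, "wy": 0, "wz": 0},
    {"dx": 0, "dy": 0, "dz": 0.5, "wx": 0, "wy": 0, "wz": 0},
    {"dx": 0, "dy": 0, "dz": 0.3, "wx": 0, "wy": 0, "wz": 0},
    {"dx": 0, "dy": 0, "dz": 0.2, "wx": 0, "wy": 0, "wz": 0},
    {"dx": 0, "dy": 0, "dz": 0.12, "wx": 0, "wy": 0, "wz": 0},
    {"dx": 0, "dy": 0, "dz": 0.06, "wx": 0, "wy": 0, "wz": 0},
    {"dx": 0, "dy": 0, "dz": 0.03, "wx": 0, "wy": 0, "wz": 0},
    {"dx": 0, "dy": 0, "dz": 0, "wx": 0, "wy": 0, "wz": 0},
  ],
)

```text
time: 37.9
ee_pos: [0.5821, 0.032, 0.2215]
eef_rot: [3.142, -0.001, 0.001]
wrist_force: [-0.2, -0.7, -0.5]
finger_gap: 0.0214
finger_force: 35.6
```

Call:
arm_command(
  moves=[
    {"dx": 0, "dy": 0, "dz": 0.05, "wx": 0, "wy": 0, "wz": 0},
    {"dx": 0, "dy": 0, "dz": 0.03, "wx": 0, "wy": 0, "wz": 0},
    {"dx": 0, "dy": 0, "dz": 0.02, "wx": 0, "wy": 0, "wz": 0},
    {"dx": 0, "dy": 0, "dz": 0, "wx": 0, "wy": 0, "wz": 0},
  ],
)

```text
time: 38.4
ee_pos: [0.5821, 0.032, 0.217]
eef_rot: [3.141, -0.0, 0.001]
wrist_force: [-2.8, -0.7, 6.6]
finger_gap: 0.0213
finger_force: 36.5
```

Call:
arm_command(
  moves=[
    {"dx": 0, "dy": 0, "dz": 0, "wx": 0, "wy": 0, "wz": 0},
    {"dx": 0, "dy": 0, "dz": 0, "wx": 0, "wy": 0, "wz": 0},
    {"dx": 0, "dy": 0, "dz": 0, "wx": 0, "wy": 0, "wz": 0},
    {"dx": 0, "dy": 0, "dz": 0, "wx": 0, "wy": 0, "wz": 0},
    {"dx": 0, "dy": 0, "dz": -0.2, "wx": 0, "wy": 0, "wz": 0},
    {"dx": 0, "dy": 0, "dz": -0.5, "wx": 0, "wy": 0, "wz": 0},
    {"dx": 0, "dy": 0, "dz": -0.7, "wx": 0, "wy": 0, "wz": 0},
    {"dx": 0, "dy": 0, "dz": -0.8, "wx": 0, "wy": 0, "wz": 0},
    {"dx": 0, "dy": 0, "dz": -0.8, "wx": 0, "wy": 0, "wz": 0},
    {"dx": 0, "dy": 0, "dz": -0.5, "wx": 0, "wy": 0, "wz": 0},
    {"dx": 0, "dy": 0, "dz": -0.2, "wx": 0, "wy": 0, "wz": 0},
  ],
  hand=0.5,
)

```text
time: 39.78
ee_pos: [0.5819, 0.0321, 0.4032]
eef_rot: [3.141, -0.001, 0.004]
wrist_force: [0.3, 0.5, 0.4]
finger_gap: 0.0429
finger_force: 0.0
```

Call:
arm_command(
  moves=[
    {"dx": 0, "dy": -0.3, "dz": 0, "wx": 0, "wy": 0, "wz": 0},
    {"dx": -0.4, "dy": -0.6, "dz": 0, "wx": 0, "wy": 0, "wz": 0},
    {"dx": -0.4, "dy": -0.7, "dz": 0, "wx": 0, "wy": 0, "wz": 0},
    {"dx": -0.4, "dy": -0.7, "dz": 0, "wx": 0, "wy": 0, "wz": 0},
    {"dx": -0.4, "dy": -0.7, "dz": 0, "wx": 0, "wy": 0, "wz": 0},
    {"dx": -0.4, "dy": -0.7, "dz": 0, "wx": 0, "wy": 0, "wz": 0},
    {"dx": -0.2, "dy": -0.4, "dz": 0, "wx": 0, "wy": 0, "wz": 0},
    {"dx": 0, "dy": 0, "dz": 0, "wx": 0, "wy": 0, "wz": 0},
    {"dx": 0, "dy": 0, "dz": 0, "wx": 0, "wy": 0, "wz": 0},
  ],
)

```text
time: 40.9
ee_pos: [0.4723, 0.237, 0.4005]
eef_rot: [3.141, -0.001, -0.002]
wrist_force: [-0.7, -0.0, 0.5]
finger_gap: 0.0427
finger_force: 0.0
```

```bash
python3 - <<'E'
from h import *
a=r.get_image('top');b=r.get_image('scene')
cv2.imwrite('pics/w9.png',np.vstack([cv2.resize(a[140:260,60:460],(800,240),interpolation=cv2.INTER_CUBIC),cv2.resize(b[130:310,90:490],(800,360),interpolation=cv2.INTER_CUBIC)]))
E
```

```text
(no output)
```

View pics/w9.png

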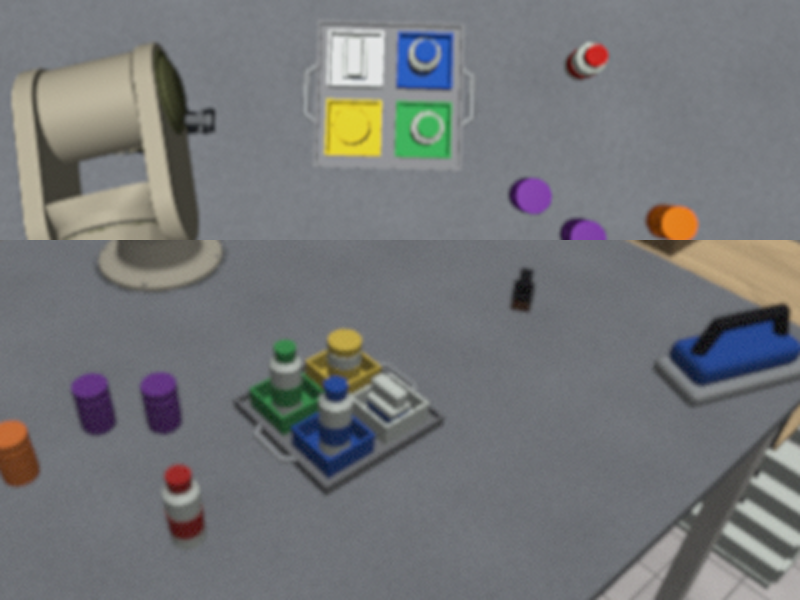

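All four things stand upright and centred in their own bays: white (355,58), blue (425,55), yellow (350,128) and green (428,128). The red bottle and black brush are where they started, so I'm handing in.

```bash
python3 -c "
from workcell import r
print(r.job_done())"
```

```text
the job is handed in; nothing more can be done
None
```

The job is handed in: the blue and green bottles, the yellow tub and the white brush each stand upright in their own bays, and the red bottle and black brush were left where they stood; the hand-in gave no verdict back.

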